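# Load the flask into the deflasking station

## Task

Push the square metal flask (slide it, do not lift it off the surface) up the ramp of the station until it is fully home against the rubber-faced pad of the stop, and there press it gently but firmly so that it seats square: push with about 10 N for half a second, never so hard that the stop takes 15 N, or the plaster inside cracks. Then close the keeper fully behind it by its black knob, let go, and leave the bowl, bottle and jar standing where they are.

Things in the scene. Friction and masses are not known exactly. Their poses are not given: they have to be found in the camera images.
- station: Deflasking station, a low grey bed fixed to the bench. Its x axis is the loading direction (up the ramp, to the stop), y left, z up; origin on the bench surface. Side walls, 38 mm high, leave a channel 98 mm wide (y = +-49 mm) from x = -60 mm to the stop; before it they flare to y = +-80 mm at x = -140 mm (funnel; a flask pushed well off-centre can wedge there).
- ramp_foot (a point): Middle of the foot of the station's steel ramp, on the bench at station x = -130 mm; axes as the station's. The ramp is 130 mm wide and rises evenly to the deck, 18 mm above the bench, over 80 mm (to station x = -50 mm). From there the deck is level as far as the stop bracket.
- stop: Stop bracket at the end of the deck, 98 mm wide, 34 mm high. Origin at the foot of the middle of its face, on the deck (18 mm above the bench, station x = 88 mm); axes as the station's. A rigid rubber-faced pad, 80 mm wide, stands before it on a screw: its face is 14 to 28 mm before the bracket's face, as last set and not measured; find it by feel. A home flask lies flat on the pad.
- flask_center (a point): Centre of the flask, a closed aluminium block 92 x 92 mm, 45 mm high, plaster disc on top, 0.33 to 0.57 kg, too wide to grip. x, y normal to its sides. It starts on the bench before the ramp, up to 20 mm aside and 0.35 rad askew. Sliding takes 3 to 7 N on the level, up to 12 N on the ramp; two fingertips side by side, low on its back, square it and carry it a little sideways with them.
- keeper (a joint): Keeper, a steel bar 8 x 10 mm sliding across the channel behind the flask, to the station's +y. 0 = drawn out, 0.05 m = fully closed (end of travel). It starts at 0 to 0.01, slides with about 2 N of friction and stays where left. Its face towards the stop is 123 mm before the bracket's face: it passes 3 to 17 mm behind a flask that is home and strikes one that is well short.
- keeper_knob (a point): Middle of the grip of the keeper's upright black knob (18 mm in diameter, from 23 to 63 mm above the bench; this point 48 mm), to the right of the channel at station x = -39 mm, y = -137 mm + the joint's value; axes as the station's. A guide block 20 mm high lies under it.
- bowl: Bystander: open steel bowl, 72 mm across, 32 mm high; origin under its centre.
- bottle: Bystander: white bottle, 36 mm in diameter, 85 mm high; origin under its centre.
- jar: Bystander: white lidded jar, 48 mm in diameter, 30 mm high; origin under its centre.
Mind the look-alikes: they are no part of the job. Leave any red look-alike of the part that bears flask_center alone.

How it is judged:
By the outcome, as a careful person would: the job done as asked, in the order asked, and still so for the second after the job is handed in, with the robot touching nothing.
It also fails if it takes over 70 s, if anything falls off the work surface, if the arm or the gripper's body presses on something with over 40 N, if the wrist force passes 120 N, or if a joint passes its speed limit or range.

## Robot

A 6-joint arm with a two-finger parallel gripper is mounted at the origin on the work surface. World frame = base frame: x ahead of the robot, y to its left, z up, the work surface at z = 0. Lengths are in mm, angles in degrees, forces in N, time in s.
With the tool pointing down it reaches from about 350 to 850 mm from the base axis. Payload 8.1 kg.
Tool frame: the origin (TCP) lies at the very end of the fingers, on their centre line; the grasp point (between the pads) lies 19 mm behind it; z points along the fingers, y is the line along which they close (so a half turn about z gives the same grasp; the last joint's range is limited). The gripper opens to 85 mm and grips with 20 to 120 N. Pads are 22 mm wide; open, the fingers measure 114 mm over their backs; the gripper's body (76 mm by 85 mm) begins 54 mm behind the grasp point. The pads swing forward as they close: fully open they stand 13 mm farther back than shut.
Start: joints at [68.044, 7.471, 85.268, -0, 87.261, -4.893], TCP at [176.029, 573.602, 231.292] pointing down, gripper open.
Joint ranges: [-169.43, 169.43], [-51.17, 129.36], [1.28, 143.12], [-76.62, 256.62], [0, 156.53], [-152.29, 152.29]. Speed limits (degrees/s): [136.94, 136.94, 159.86, 180, 180, 180].

## Interface

Orientations are given as [roll, pitch, yaw] about the fixed x, y, z axes, in that order (R = Rz(yaw) Ry(pitch) Rx(roll)).
In Python, from bench import sense, eyes, job, models gives the robot as it stands. The module is installed in compiled form; this text tells all that it offers.
- The arm moves only by the tool apply_moves, never from a script. Its argument "rows" is a list of rows, each a list of 6 numbers: the shift along the tool's x, y, z in mm, then the turn, a rotation vector about the tool's x, y, z in rad. In form: [[dx, dy, dz, rx, ry, rz], ...]. A call has exactly 5 rows; each row shifts and turns the commanded pose from where the row before left it, along the tool's axes as they then stand; what a row does not reach is not made up. A row lasts 1/8 s, in which the tool goes at most 62.5 mm and 10.7 degrees, less where a joint would pass 70% of its speed; a pose out of reach is approached as far as the arm can. A call is refused whole if a number of a shift passes 62.5 or a number of a turn 0.188, either way. A call with a gripper value outside its range is refused whole. "fingers" is the finger opening in mm, from 0 to 85.4, set as the call begins (left out, the last holds). The fingers move at their own pace and stop on an object; "grip_force" is the grip in N (left out, the last holds). Time passes only in rows, so rows that do not move let the fingers close, or fill a call up. It gives the time, the measured TCP pose, the force, the opening and the grip force at its end, in the units of the state.
- sense(): the state, without advancing time (a new reading comes with each control period).
- eyes.snapshot(name): name is "scene" or "top"; returns (picture, depth): 400x640x3 uint8, red, green, blue; 400x640 float32, mm along the optical axis (not along the pixel's ray), 0 where there is no reading.
- eyes.get_calibration(name): a dict with "intrinsics" (3x3 intrinsics, pixels), "R" (3x3) and "t" (3): a world point X has camera coordinates R X + t. Camera axes: x right, y down, z forward; pixel columns grow to the right and rows downward; lengths in mm; the calibration is good to about 2 mm. A picture is of the moment at which its call begins. get_calibration takes no time and is no camera call.
- job.hand_in(): hands the job in; it is judged then, once.
Trained networks look in the newest picture that a camera, given by its name, has taken for a name from the list of things; names that differ only in an ending like _2 or _b are one class to them, and where a whole thing is asked for, a point or a joint stands for the part that bears it (a point fixed in the world has none). Each returns a list of dicts, best first, with "confidence" (0 to 1); they miss things now and then, are a little off and sometimes report something else, mostly with a low value. They report only what shows in the picture. A call takes as long as a camera call. They do not tell look-alikes from the thing itself.
- models.boxes_of(name, camera): "xyz" ([x, y, z] in mm, in world coordinates, good to about 4 mm: the middle of the surface that is visible of it).
- models.cut_out(name, camera): "pixels" (400x640 bool, what is visible of it).
- models.place_of(name, camera): "xyz" ([x, y, z] in mm, in world coordinates, good to about 4 mm: a listed point, or the origin of a listed thing).
The state is a dict: "time": time; "joint_pos": joint angles; "qd": joint speeds; "joint_efforts": joint torques, N m; "tool_pos": TCP position; "tcp_rot": TCP orientation; "ft_force": force on the tool from outside, world axes, zero at the start; "wrist_torque": the same for the moment, N m; "finger_gap": finger opening in mm; "grip_force": force on a finger pad.
Only numpy, scipy, OpenCV 4.12 (cv2) and the standard library are available. Lean on these libraries where they do the work, as an engineer would, in place of code of your own. Each camera call takes 0.05 s, during which the arm holds its last target. There are 200 camera calls.

## Working session

There is one attempt and no reset: what is moved stays moved. The work goes in short steps, Python scripts to look and compute and a tool call to move; the robot and the scene stay as the last step left them, time stands still between calls to the robot, and variables do not carry over. Pictures are saved under pics/ and viewed, at most 10 in all, crops included, and the job is handed in when it is done.

Besides the shell and the picture viewer there is one more tool, called as name(argument=value, ...) on one line, values as JSON. apply_moves: Moves the arm, as the interface text tells. Its arguments: {"type":"object","properties":{"rows":{"type":"array"},"fingers":{"type":"number"},"grip_force":{"type":"number"}},"required":["rows"]}

```bash
mkdir -p pics; cat > h.py <<'E'
import numpy as np, cv2
from bench import sense, eyes, job, models
def cloud(name):
    im,d=eyes.snapshot(name); c=eyes.get_calibration(name); K=np.array(c["intrinsics"]);R=np.array(c["R"]);t=np.array(c["t"])
    v,u=np.mgrid[0:400,0:640]; 
    P=np.stack([(u-K[0,2])/K[0,0]*d,(v-K[1,2])/K[1,1]*d,d],-1)
    return im,d,(P-t)@R
E
python3 - <<'E'
from h import *
s=sense(); print({k:np.round(v,2) for k,v in s.items()})
for n in("scene","top"):
    im,d,W=cloud(n); cv2.imwrite(f"pics/{n}0.png",im[:,:,::-1]); np.savez(f"{n}0.npz",im=im,d=d,W=W)
    for o in("station","ramp_foot","stop","flask_center","keeper_knob","bowl","bottle","jar"):
        print(n,o,[(np.round(x["xyz"]).tolist(),round(x["confidence"],2)) for x in models.place_of(o,n)])
E
```

```text
{'time': np.float64(0.0), 'joint_pos': array([68.04,  7.52, 85.33, -0.  , 87.26, -4.89]), 'qd': array([-0.  , -0.1 , -0.08,  0.02, -0.05,  0.09]), 'joint_efforts': array([ 0.000e+00, -5.694e+01, -5.006e+01, -0.000e+00,  1.000e-02,
        0.000e+00]), 'tool_pos': array([175.83, 573.08, 230.23]), 'tcp_rot': array([-1.7989e+02, -1.0000e-02,  1.6294e+02]), 'ft_force': array([-0.59, -0.12, -0.04]), 'wrist_torque': array([-0.05,  0.02,  0.01]), 'grip_force': np.float64(0.0), 'finger_gap': np.float64(85.2)}
scene station [([527.0, 117.0, -2.0], 0.91)]
scene ramp_foot [([518.0, -15.0, 1.0], 0.56)]
scene stop [([527.0, 208.0, 11.0], 0.71)]
scene flask_center [([533.0, -331.0, 26.0], 0.9), ([368.0, -233.0, 23.0], 0.86), ([516.0, -126.0, 22.0], 0.79)]
scene keeper_knob [([652.0, 66.0, 47.0], 0.79), ([451.0, 309.0, -0.0], 0.43)]
scene bowl [([739.0, -166.0, -1.0], 0.6)]
scene bottle [([580.0, 314.0, -2.0], 0.75)]
scene jar [([452.0, 311.0, -0.0], 0.65), ([739.0, -167.0, -2.0], 0.38)]
top station [([522.0, 117.0, -1.0], 0.72), ([515.0, -123.0, 24.0], 0.6)]
top ramp_foot [([520.0, -14.0, -3.0], 0.81), ([448.0, 314.0, -2.0], 0.61)]
top stop [([530.0, 204.0, 19.0], 0.92)]
top flask_center [([366.0, -227.0, 26.0], 0.76), ([515.0, -124.0, 24.0], 0.7), ([532.0, -328.0, 19.0], 0.63)]
top keeper_knob [([648.0, 71.0, 48.0], 0.44), ([738.0, -164.0, 1.0], 0.26)]
top bowl [([737.0, -168.0, -1.0], 0.83), ([450.0, 312.0, 1.0], 0.59)]
top bottle [([581.0, 310.0, -1.0], 0.56), ([737.0, -164.0, -0.0], 0.27)]
top jar []
```

View pics/scene0.png

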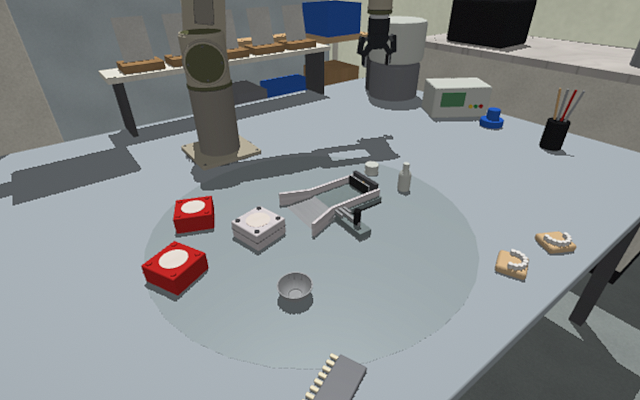

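View pics/top0.png

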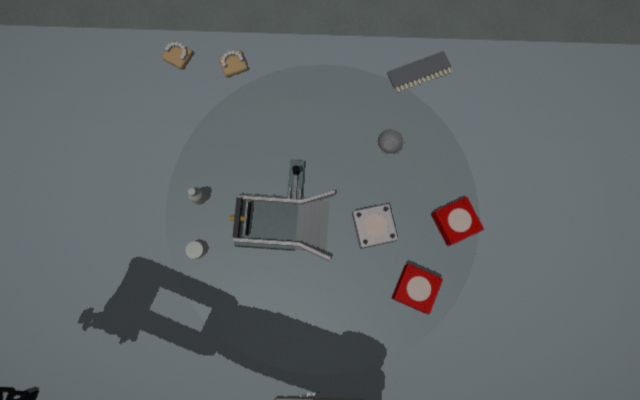

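The scene view shows the white flask at (258,227), the two red look-alikes at (194,214) and (174,266), and the station at about (330,205). In the top view the flask is at (376,225), the station channel at (270,222) with the stop at the left, and the knob at (296,170). Next I refine the poses from depth.

```bash
python3 - <<'E'
from h import *
for n in("top","scene"):
    z=np.load(n+"0.npz"); W=z["W"]; d=z["d"]
    P=W[d>0]
    m=(abs(P[:,0]-515)<75)&(abs(P[:,1]+124)<75)
    f=P[m]; print(n,"bench z",np.median(f[f[:,2]<10,2]))
    t=f[(f[:,2]>37)]; print("flask top z",np.percentile(t[:,2],[5,50,95]),len(t)); 
    t=f[(f[:,2]>40)]
    print(cv2.minAreaRect(t[:,:2].astype(np.float32)))
    s=P[(abs(P[:,0]-525)<190)&(P[:,1]>-40)&(P[:,1]<240)&(P[:,2]>8)]
    print("hist",np.histogram(s[:,2],np.arange(8,80,4)))
    w=s[(s[:,2]>32)&(s[:,2]<62)]
    for y in range(-30,230,10):
        q=w[(w[:,1]>=y)&(w[:,1]<y+10)]
        a=q[q[:,0]<500]; b=q[(q[:,0]>540)&(q[:,0]<612)]
        print(y,[np.round([c[:,0].min(),c[:,0].max(),np.median(c[:,2])]).tolist() if len(c) else None for c in(a,b)], len(q))
    k=s[(abs(s[:,0]-650)<40)&(s[:,2]>45)]; print("knob",np.median(k,0),k.min(0),k.max(0),len(k))
E
```

```text
top bench z 1.3071726607133947
flask top z [42.07988009 45.88334486 49.68580152] 1412
((516.3478393554688, -126.389892578125), (92.18071746826172, 92.19671630859375), 13.130475044250488)
hist (array([ 337,  520, 1709,  907,  115,  144,  163,  446,  242,   70,  160,
        124,   14,   25,   15,    0,    0]), array([ 8, 12, 16, 20, 24, 28, 32, 36, 40, 44, 48, 52, 56, 60, 64, 68, 72,
       76]))
-30 [None, [594.0, 603.0, 38.0]] 11
-20 [[430.0, 440.0, 38.0], [591.0, 600.0, 40.0]] 29
-10 [[435.0, 444.0, 38.0], [588.0, 597.0, 39.0]] 28
0 [[439.0, 449.0, 38.0], [584.0, 595.0, 39.0]] 31
10 [[441.0, 453.0, 39.0], [582.0, 590.0, 38.0]] 31
20 [[446.0, 458.0, 38.0], [578.0, 587.0, 39.0]] 29
30 [[451.0, 460.0, 39.0], [575.0, 584.0, 38.0]] 28
40 [[455.0, 465.0, 39.0], [572.0, 581.0, 38.0]] 28
50 [[460.0, 470.0, 39.0], [570.0, 605.0, 37.0]] 32
60 [[465.0, 472.0, 39.0], [569.0, 610.0, 36.0]] 49
70 [[464.0, 472.0, 39.0], [568.0, 610.0, 35.0]] 83
80 [[465.0, 472.0, 39.0], [571.0, 604.0, 37.0]] 39
90 [[466.0, 471.0, 39.0], [571.0, 579.0, 39.0]] 26
100 [[466.0, 474.0, 39.0], [571.0, 580.0, 39.0]] 29

[... 1852 characters left out ...]
0], [574.0, 583.0, 36.0]] 22
120 [[469.0, 475.0, 36.0], [576.0, 583.0, 36.0]] 18
130 [[470.0, 477.0, 35.0], [575.0, 582.0, 37.0]] 19
140 [[469.0, 478.0, 35.0], [576.0, 582.0, 36.0]] 17
150 [[469.0, 480.0, 36.0], [575.0, 583.0, 36.0]] 22
160 [[470.0, 479.0, 36.0], [575.0, 585.0, 36.0]] 19
170 [[470.0, 480.0, 36.0], [552.0, 585.0, 37.0]] 22
180 [[473.0, 500.0, 38.0], [541.0, 586.0, 41.0]] 146
190 [[473.0, 497.0, 43.0], [570.0, 586.0, 36.0]] 23
200 [[473.0, 499.0, 44.0], [540.0, 587.0, 44.0]] 169
210 [[472.0, 500.0, 51.0], [544.0, 586.0, 50.0]] 36
220 [None, None] 0
knob [655.1846793   67.41201505  56.87489517] [641.94720845  61.57865843  45.10085573] [660.72551802  78.13743891  63.90538083] 68
```

```bash
cat >> h.py <<'E'
def plan(p0,yaw0,wps):
    """wps: (x,y,z,yaw,nrows); tool straight down. prints rows"""
    p=np.array(p0,float);y=yaw0;out=[]
    for x,yy,z,yw,n in wps:
        g=np.array([x,yy,z],float);st=(g-p)/n;dy=(yw-y)/n;nd=n
        for i in range(n):
            rem=(g-p)/(n-i)
            a=np.radians(y);c,s=np.cos(a),np.sin(a)
            dx=rem[0]*c+rem[1]*s;dyy=rem[0]*s-rem[1]*c
            r=[round(dx,1),round(dyy,1),round(-rem[2],1),0,0,round(float(-np.radians(dy)),4)]
            p+=[r[0]*c+r[1]*s,r[0]*s-r[1]*c,-r[2]]; y-=np.degrees(r[5]);out.append([float(v) for v in r])
    for i in range(0,len(out),5): print(out[i:i+5])
    print("end",p.round(1),round(y,2))
E
python3 - <<'E'
from h import *
plan([176.03,573.6,231.3],162.94,[(512,-216,150,87.5,20),(512,-216,8,87.5,5)])
E
```

```text
[[-27.6, -32.8, 4.1, 0.0, 0.0, 0.0658], [-29.7, -30.9, 4.1, 0.0, 0.0, 0.0658], [-31.7, -28.9, 4.1, 0.0, 0.0, 0.0658], [-33.5, -26.8, 4.1, 0.0, 0.0, 0.0658], [-35.2, -24.5, 4.1, 0.0, 0.0, 0.0658]]
[[-36.8, -22.1, 4.1, 0.0, 0.0, 0.0658], [-38.1, -19.7, 4.1, 0.0, 0.0, 0.0658], [-39.4, -17.1, 4.0, 0.0, 0.0, 0.0658], [-40.4, -14.5, 4.1, 0.0, 0.0, 0.0658], [-41.3, -11.8, 4.0, 0.0, 0.0, 0.0658]]
[[-41.9, -9.0, 4.1, 0.0, 0.0, 0.0658], [-42.4, -6.3, 4.0, 0.0, 0.0, 0.0658], [-42.8, -3.5, 4.1, 0.0, 0.0, 0.0658], [-42.9, -0.6, 4.0, 0.0, 0.0, 0.0658], [-42.9, 2.2, 4.1, 0.0, 0.0, 0.0658]]
[[-42.6, 5.0, 4.0, 0.0, 0.0, 0.0658], [-42.2, 7.8, 4.1, 0.0, 0.0, 0.0658], [-41.6, 10.5, 4.0, 0.0, 0.0, 0.0658], [-40.8, 13.2, 4.1, 0.0, 0.0, 0.0658], [-39.9, 15.9, 4.0, 0.0, 0.0, 0.0658]]
[[0.0, 0.0, 28.4, 0.0, 0.0, 0.0001], [0.0, 0.0, 28.4, 0.0, 0.0, 0.0001], [0.0, 0.0, 28.4, 0.0, 0.0, 0.0001], [0.0, 0.0, 28.4, 0.0, 0.0, 0.0001], [0.0, 0.0, 28.4, 0.0, 0.0, 0.0001]]
end [ 512. -216.    8.] 87.51
```

apply_moves(rows=[[-27.6, -32.8, 4.1, 0, 0, 0.0658], [-29.7, -30.9, 4.1, 0, 0, 0.0658], [-31.7, -28.9, 4.1, 0, 0, 0.0658], [-33.5, -26.8, 4.1, 0, 0, 0.0658], [-35.2, -24.5, 4.1, 0, 0, 0.0658]], fingers=50)

```text
time: 1.52
tool_pos: [260.3, 375.1, 210.8]
tcp_rot: [180.0, 0.0, 144.0]
ft_force: [1.4, -0.1, 0.4]
finger_gap: 50.1
grip_force: 0.0
```

apply_moves(rows=[[-36.8, -22.1, 4.1, 0, 0, 0.0658], [-38.1, -19.7, 4.1, 0, 0, 0.0658], [-39.4, -17.1, 4.0, 0, 0, 0.0658], [-40.4, -14.5, 4.1, 0, 0, 0.0658], [-41.3, -11.8, 4.0, 0, 0, 0.0658]])

```text
time: 2.15
tool_pos: [344.4, 177.5, 190.7]
tcp_rot: [179.9, 0.0, 125.1]
ft_force: [0.0, -0.4, 0.3]
finger_gap: 50.1
grip_force: 0.0
```

apply_moves(rows=[[-41.9, -9.0, 4.1, 0, 0, 0.0658], [-42.4, -6.3, 4.0, 0, 0, 0.0658], [-42.8, -3.5, 4.1, 0, 0, 0.0658], [-42.9, -0.6, 4.0, 0, 0, 0.0658], [-42.9, 2.2, 4.1, 0, 0, 0.0658]])

```text
time: 2.78
tool_pos: [428.5, -20.1, 170.4]
tcp_rot: [179.9, 0.0, 106.2]
ft_force: [0.3, 0.3, 0.2]
finger_gap: 49.8
grip_force: 0.0
```

apply_moves(rows=[[-42.6, 5.0, 4.0, 0, 0, 0.0658], [-42.2, 7.8, 4.1, 0, 0, 0.0658], [-41.6, 10.5, 4.0, 0, 0, 0.0658], [-40.8, 13.2, 4.1, 0, 0, 0.0658], [-39.9, 15.9, 4.0, 0, 0, 0.0658]])

```text
time: 3.4
tool_pos: [512.5, -217.5, 150.0]
tcp_rot: [180.0, 0.0, 87.4]
ft_force: [0.7, 0.5, 0.8]
finger_gap: 50.0
grip_force: 0.0
```

apply_moves(rows=[[0, 0, 36, 0, 0, 0], [0, 0, 36, 0, 0, 0], [0, 0, 36, 0, 0, 0], [0, 0, 28, 0, 0, 0], [0, 0, 6, 0, 0, 0]])

```text
time: 4.03
tool_pos: [510.2, -215.1, 5.8]
tcp_rot: [-179.8, -0.1, 87.5]
ft_force: [-1.5, 0.1, 0.3]
finger_gap: 49.7
grip_force: 0.0
```

apply_moves(rows=[[6, 0, 0, 0, 0, 0], [6, 0, 0, 0, 0, 0], [6, 0, 0, 0, 0, 0], [6, 0, 0, 0, 0, 0], [6, 0, 0, 0, 0, 0]])

```text
time: 4.65
tool_pos: [513.7, -186.7, 9.0]
tcp_rot: [179.9, 0.1, 87.6]
ft_force: [-2.6, -6.0, 4.7]
finger_gap: 49.9
grip_force: 2.7
```

apply_moves(rows=[[5, 0, 0, 0, 0, 0], [5, 0, 0, 0, 0, 0], [5, 0, 0, 0, 0, 0], [5, 0, 0, 0, 0, 0], [5, 0, 0, 0, 0, 0]])

```text
time: 5.28
tool_pos: [514.5, -161.7, 8.7]
tcp_rot: [180.0, 0.1, 87.5]
ft_force: [-1.7, -4.0, 3.3]
finger_gap: 50.2
grip_force: 2.6
```

```bash
cat >> h.py <<'E'
def flask(n="top",lo=41,hi=52):
    im,d,W=cloud(n); 
    w=(im.astype(int).min(2)>110)
    P=W[(d>0)]
    s=sense()["tool_pos"]; a=np.radians(87.5);e=np.array([np.cos(a),np.sin(a)])
    q=(P[:,:2]-s[:2])
    l=q@e; lat=q@[-e[1],e[0]]
    m=(l>12)&(l<135)&(abs(lat)<75)&(P[:,2]>lo)&(P[:,2]<hi)
    r=cv2.minAreaRect(P[m][:,:2].astype(np.float32)); print(n,m.sum(),np.round(r[0],1),np.round(r[1],1),round(r[2],1))
    return im
E
python3 - <<'E'
from h import *
im=flask(); flask("scene",39,49)
s=sense();print(s["tool_pos"],s["ft_force"],s["time"])
cv2.imwrite("pics/a.png",cv2.resize(im[130:290,220:500],None,fx=2.5,fy=2.5)[:,:,::-1])
E
```

```text
top 898 [ 528.1 -102.1] [92.4 90.3] 1.5
scene 719 [ 530.8 -103.4] [93.  91.7] 1.6
[ 514.60916    -161.15610612    8.60415293] [-1.2000288  -1.37051168  1.56817188] 5.375
```

View pics/a.png

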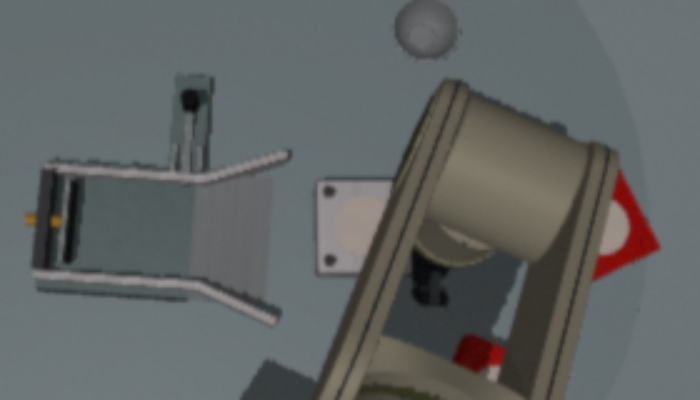

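The flask is nearly square (about 4° left to take out) at (529,-102), and about 14 mm right of the centreline. I re-centre the fingers on it and push diagonally left.

apply_moves(rows=[[-8, 0, 0, 0, 0, 0], [0, 7, 0, 0, 0, 0], [0, 7, 0, 0, 0, 0], [6, 0, 0, 0, 0, 0], [5, 0, 0, 0, 0, 0]])

```text
time: 6.0
tool_pos: [528.3, -158.4, 7.8]
tcp_rot: [-180.0, 0.0, 87.6]
ft_force: [-0.9, -2.8, 0.3]
finger_gap: 50.1
grip_force: 1.4
```

apply_moves(rows=[[4, 0, 0, 0, 0, 0], [4, -0.5, 0, 0, 0, 0], [4, -1, 0, 0, 0, 0], [4, -1.5, 0, 0, 0, 0], [4, -1.5, 0, 0, 0, 0]])

```text
time: 6.62
tool_pos: [524.8, -138.3, 8.0]
tcp_rot: [180.0, 0.0, 87.5]
ft_force: [0.4, -2.4, -1.4]
finger_gap: 50.2
grip_force: 0.9
```

```bash
python3 - <<'E'
from h import *
flask(); flask("scene",39,49)
s=sense();print(s["tool_pos"],s["ft_force"],s["time"])
E
```

```text
top 790 [539.6 -69.9] [137.8  92.8] 12.1
scene 618 [540.8 -66.6] [118.6 112.8] 87.3
[ 524.69889145 -137.94129417    8.07501339] [0.1041716  0.8733646  0.50420646] 6.725
```

```bash
sed -i 's/(l<135)&(abs(lat)<75)/(l<109)\&(abs(lat)<60)/' h.py; python3 - <<'E'
from h import *
flask(lo=42); flask("scene",40,49)
E
```

```text
top 771 [527.4 -80.3] [91.  92.1] 87.4
scene 605 [529.7 -80.8] [89.7 92.6] 87.2
```

apply_moves(rows=[[4, -1.5, 0, 0, 0, 0], [4, -1.5, 0, 0, 0, 0], [4, -1.5, 0, 0, 0, 0], [4, -1.5, 0, 0, 0, 0], [4, -1.5, 0, 0, 0, 0]])

```text
time: 7.45
tool_pos: [518.3, -118.1, 8.2]
tcp_rot: [180.0, 0.0, 87.5]
ft_force: [1.2, -2.9, 0.4]
finger_gap: 49.9
grip_force: 1.7
```

```bash
python3 - <<'E'
from h import *
flask(lo=42); flask("scene",40,49)
s=sense();print(s["tool_pos"],s["ft_force"],s["time"])
E
```

```text
top 744 [520.9 -60.2] [90.2 91.5] 88.0
scene 560 [523.7 -59.9] [89.5 92.7] 88.1
[ 518.0487428  -117.64520254    8.03782402] [-0.53999605 -0.5898322   0.48662754] 7.55
```

apply_moves(rows=[[4, -1.5, 0, 0, 0, 0], [4, -1.5, 0, 0, 0, 0], [4, -1.5, 0, 0, 0, 0], [4, -1.5, 0, 0, 0, 0], [4, -0.5, 0, 0, 0, 0]])

```text
time: 8.18
tool_pos: [512.3, -97.8, 8.0]
tcp_rot: [-180.0, 0.0, 87.5]
ft_force: [0.7, -5.2, -0.2]
finger_gap: 49.7
grip_force: 2.6
```

apply_moves(rows=[[4, 0, 0, 0, 0, 0], [4, 0, 0, 0, 0, 0], [4, 0, 0, 0, 0, 0], [4, 0, 0, 0, 0, 0], [4, 0, 0, 0, 0, 0]])

```text
time: 8.8
tool_pos: [512.9, -77.7, 7.8]
tcp_rot: [-179.9, 0.0, 87.5]
ft_force: [-0.0, -5.9, 0.3]
finger_gap: 50.1
grip_force: 2.4
```

```bash
python3 - <<'E'
from h import *
im=flask(lo=42,hi=62); flask("scene",40,59)
s=sense();print(s["tool_pos"],s["ft_force"],s["time"])
im,_=eyes.snapshot("scene");cv2.imwrite("pics/b.png",cv2.resize(im[150:270,220:420],None,fx=3.5,fy=3.5)[:,:,::-1])
E
```

```text
top 740 [512.2 -19.6] [91.2 99.6] 87.3
scene 576 [517.6 -19.1] [90.  96.2] 86.1
[513.00751378 -77.29640872   7.79088564] [-0.95890254 -2.07011657  0.00761694] 8.9
```

View pics/b.png

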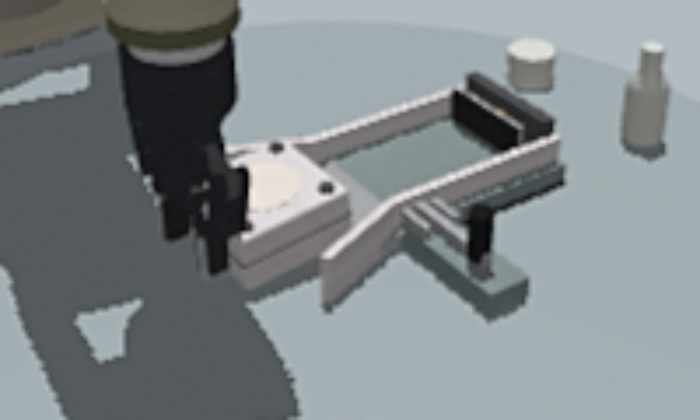

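The view shows the flask at about (290,195) on the ramp foot, square to the channel and roughly centred. The keeper is drawn out. I carry on up the ramp.

apply_moves(rows=[[5, 0.3, 0, 0, 0, 0], [5, 0.3, 0, 0, 0, 0], [5, 0.3, 0, 0, 0, 0], [5, 0, 0, 0, 0, 0], [5, 0, 0, 0, 0, 0]])

```text
time: 9.57
tool_pos: [515.3, -52.6, 7.9]
tcp_rot: [-180.0, -0.0, 87.5]
ft_force: [0.4, -4.4, -1.7]
finger_gap: 50.4
grip_force: 1.8
```

```bash
python3 - <<'E'
from h import *
s=sense();print(s["tool_pos"],s["ft_force"],s["time"])
for n,lo in(("top",49),("scene",47)):
    im,d,W=cloud(n);P=W[d>0]
    # flask upper edge vs channel walls: profile lateral at slices
    for y in (-20,-5,10,20):
        q=P[(abs(P[:,1]-y)<5)&(P[:,2]>lo)&(P[:,2]<75)&(abs(P[:,0]-518)<70)]
        if len(q): print(n,y,q[:,0].min().round(1),q[:,0].max().round(1),len(q))
E
```

```text
[515.30405942 -52.6079844    7.92005466] [ 0.36730058 -4.37765529 -1.71234799] 9.575
top -20 472.7 560.7 42
top -5 472.1 532.9 69
top 20 531.5 563.9 29
scene -20 537.0 564.4 20
scene -5 521.8 566.1 44
scene 10 474.0 567.1 81
scene 20 473.7 567.3 88
```

apply_moves(rows=[[5, 0, 0, 0, 0, 0], [5, 0, 0, 0, 0, 0], [5, 0, 0, 0, 0, 0], [5, 0, 0, 0, 0, 0], [5, 0, -0.5, 0, 0, 0]])

```text
time: 10.3
tool_pos: [516.7, -28.1, 8.8]
tcp_rot: [180.0, 0.0, 87.5]
ft_force: [-1.4, -7.4, 0.9]
finger_gap: 49.7
grip_force: 3.9
```

apply_moves(rows=[[5, 0, -1.2, 0, 0, 0], [5, 0, -1.2, 0, 0, 0], [5, 0, -1.2, 0, 0, 0], [5, 0, -1.2, 0, 0, 0], [5, 0, -1.2, 0, 0, 0]])

```text
time: 10.92
tool_pos: [517.9, -4.3, 15.3]
tcp_rot: [180.0, 0.1, 87.5]
ft_force: [-1.9, -13.8, 6.8]
finger_gap: 50.1
grip_force: 6.6
```

```bash
python3 - <<'E'
from h import *
im=flask(lo=48,hi=75); flask("scene",46,75)
s=sense();print(s["tool_pos"],s["ft_force"],s["time"])
E
```

```text
top 428 [520.4  54.5] [92.3 91.4] 87.7
scene 565 [524.7  51.7] [90.7 94.6] 89.8
[518.02182013  -3.86690819  15.45427481] [ -1.98231252 -10.31225299   4.31937342] 11.025
```

apply_moves(rows=[[5, 0, -1.1, 0, 0, 0], [5, 0, -1.1, 0, 0, 0], [5, 0, -1.1, 0, 0, 0], [5, 0, -1.1, 0, 0, 0], [5, 0, -1.1, 0, 0, 0]])

```text
time: 11.65
tool_pos: [518.9, 22.2, 20.4]
tcp_rot: [180.0, -0.0, 87.5]
ft_force: [-0.0, -2.7, -0.9]
finger_gap: 49.5
grip_force: 0.0
```

apply_moves(rows=[[5, 0, -1.1, 0, 0, 0], [5, 0, -1.1, 0, 0, 0], [5, 0, -1.1, 0, 0, 0], [5, 0, -1.1, 0, 0, 0], [5, 0, -1.1, 0, 0, 0]])

```text
time: 12.28
tool_pos: [519.6, 47.2, 25.5]
tcp_rot: [-180.0, 0.0, 87.5]
ft_force: [0.1, -2.3, -0.5]
finger_gap: 50.1
grip_force: 0.4
```

```bash
python3 - <<'E'
from h import *
im=flask(lo=52,hi=75); flask("scene",50,75)
s=sense();print(s["tool_pos"],s["ft_force"],s["wrist_torque"],s["time"])
E
```

```text
top 371 [498.5  91.2] [59.8 44.7] 87.4
scene 414 [525.7 105.8] [91. 93.] 87.3
[519.83296754  47.64137608  25.71377453] [-0.48707866  0.37813234  0.33870074] [0.00463752 0.0214576  0.0105691 ] 12.375
```

```bash
python3 - <<'E'
from h import *
a=np.radians(87.5);e=np.array([np.cos(a),np.sin(a)]);n=np.array([-e[1],e[0]])
for c in("top","scene"):
    z=np.load(c+"0.npz");P=z["W"][z["d"]>0]
    q=P[:,:2]-[524,117];l=q@e;t=q@n
    for x in range(50,104,2):
        m=(abs(t)<35)&(l>=x)&(l<x+2)
        if m.sum(): print(c,x,m.sum(),P[m,2].round().astype(int).tolist()[:24])
E
```

```text
top 50 23 [18, 16, 18, 20, 17, 20, 18, 20, 22, 18, 17, 21, 12, 18, 25, 20, 23, 19, 20, 20, 20, 21, 18]
top 52 21 [24, 19, 22, 22, 18, 22, 16, 19, 21, 20, 19, 21, 22, 18, 19, 19, 19, 15, 17, 22, 18]
top 54 24 [22, 18, 20, 16, 21, 18, 18, 19, 17, 19, 18, 16, 20, 19, 16, 22, 20, 17, 21, 26, 16, 18, 16, 22]
top 56 23 [16, 20, 19, 17, 21, 17, 14, 18, 20, 25, 17, 21, 21, 18, 22, 21, 20, 18, 18, 17, 18, 21, 15]
top 58 18 [17, 18, 22, 21, 20, 21, 17, 19, 23, 18, 16, 18, 18, 17, 18, 19, 17, 22]
top 60 22 [20, 22, 20, 19, 19, 21, 20, 17, 16, 16, 21, 20, 17, 22, 20, 18, 18, 21, 19, 19, 17, 16]
top 62 24 [20, 20, 19, 20, 21, 17, 18, 16, 20, 19, 20, 22, 19, 20, 17, 16, 21, 21, 21, 19, 18, 16, 21, 19]
top 64 37 [37, 21, 36, 19, 49, 20, 48, 21, 22, 17, 21, 21, 17, 55, 18, 36, 36, 19, 17, 22, 17, 20, 42, 15]
top 66 61 [49, 46, 36, 49, 47, 51, 32, 30, 54, 45, 28, 44, 27, 47, 40, 22, 48, 40, 21, 47, 38, 21, 37, 16]
top 68 25 [51, 54, 48, 48, 47, 47, 51, 48, 48, 46, 46, 48, 50, 48, 47, 49, 49, 47, 49, 48, 49, 50, 48, 51]
top 70 26 [51, 49, 48, 50, 47, 46, 49, 48, 50, 49, 49, 53, 48, 49, 46, 49, 50, 47,
[... 1757 characters left out ...]
 35, 40, 42, 33, 34, 37, 41, 44, 47, 33, 35, 37, 44, 46, 46]
scene 68 13 [48, 47, 44, 46, 47, 47, 49, 47, 46, 47, 15, 27, 28]
scene 70 6 [47, 46, 47, 47, 46, 49]
scene 72 9 [48, 46, 47, 47, 47, 47, 46, 47, 47]
scene 74 1 [46]
scene 84 14 [48, 51, 54, 47, 38, 50, 38, 49, 51, 52, 39, 38, 31, 23]
scene 86 63 [52, 47, 48, 43, 46, 46, 39, 40, 43, 47, 49, 41, 43, 44, 47, 52, 37, 41, 43, 45, 47, 52, 38, 40]
scene 88 21 [51, 49, 50, 48, 50, 41, 50, 36, 49, 52, 37, 47, 49, 41, 43, 52, 45, 48, 51, 44, 35]
scene 90 9 [52, 50, 50, 51, 50, 52, 51, 52, 53]
scene 92 7 [51, 51, 51, 52, 51, 51, 50]
scene 94 8 [53, 51, 50, 51, 51, 51, 51, 52]
scene 96 7 [51, 51, 51, 50, 51, 51, 49]
scene 98 4 [50, 50, 50, 50]
```

apply_moves(rows=[[4, 0, -0.4, 0, 0, 0], [4, 0, 0, 0, 0, 0], [4, 0, 0, 0, 0, 0], [3, 0, 0, 0, 0, 0], [2, 0, 0, 0, 0, 0]])

```text
time: 13.0
tool_pos: [520.4, 64.1, 25.9]
tcp_rot: [-180.0, 0.0, 87.5]
ft_force: [0.5, -2.8, -1.2]
finger_gap: 49.8
grip_force: 1.1
```

apply_moves(rows=[[2, 0, 0, 0, 0, 0], [2, 0, 0, 0, 0, 0], [2, 0, 0, 0, 0, 0], [2, 0, 0, 0, 0, 0], [1, 0, 0, 0, 0, 0]])

```text
time: 13.62
tool_pos: [520.8, 73.0, 25.9]
tcp_rot: [-180.0, 0.0, 87.5]
ft_force: [-0.4, -1.1, -1.4]
finger_gap: 49.9
grip_force: 1.0
```

apply_moves(rows=[[0.4, 0, 0, 0, 0, 0], [0.3, 0, 0, 0, 0, 0], [0.3, 0, 0, 0, 0, 0], [0.2, 0, 0, 0, 0, 0], [0.2, 0, 0, 0, 0, 0]])

```text
time: 14.25
tool_pos: [520.8, 74.2, 25.9]
tcp_rot: [180.0, 0.0, 87.5]
ft_force: [-0.9, -1.9, -1.5]
finger_gap: 50.3
grip_force: 1.0
```

apply_moves(rows=[[0.3, 0, 0, 0, 0, 0], [0.3, 0, 0, 0, 0, 0], [0.3, 0, 0, 0, 0, 0], [0.2, 0, 0, 0, 0, 0], [0.2, 0, 0, 0, 0, 0]])

```text
time: 14.88
tool_pos: [520.9, 75.6, 25.9]
tcp_rot: [180.0, 0.0, 87.5]
ft_force: [-0.0, -2.0, -2.0]
finger_gap: 50.0
grip_force: 1.0
```

```bash
python3 -c "
from h import *
s=sense();print(s['tool_pos'],s['ft_force'],s['time'])
flask('scene',50,75);flask('top',52,75)"
```

```text
[520.90161407  75.56426029  25.89974245] [-0.00773118 -1.98661887 -2.03308859] 14.875
scene 389 [527.8 132.7] [90.4 91. ] 87.4
top 395 [498.9 122.7] [65.  43.1] 88.1
```

apply_moves(rows=[[0.3, 0, 0, 0, 0, 0], [0.3, 0, 0, 0, 0, 0], [0.3, 0, 0, 0, 0, 0], [0.2, 0, 0, 0, 0, 0], [0.2, 0, 0, 0, 0, 0]])

```text
time: 15.6
tool_pos: [521.0, 76.9, 25.9]
tcp_rot: [180.0, 0.0, 87.5]
ft_force: [-0.1, -1.9, -0.7]
finger_gap: 50.1
grip_force: 1.0
```

apply_moves(rows=[[0.3, 0, 0, 0, 0, 0], [0.2, 0, 0, 0, 0, 0], [0.2, 0, 0, 0, 0, 0], [0.2, 0, 0, 0, 0, 0], [0.1, 0, 0, 0, 0, 0]])

```text
time: 16.23
tool_pos: [521.0, 77.9, 25.9]
tcp_rot: [180.0, -0.0, 87.5]
ft_force: [0.3, -2.8, -2.3]
finger_gap: 49.8
grip_force: 1.0
```

apply_moves(rows=[[0.3, 0, 0, 0, 0, 0], [0.2, 0, 0, 0, 0, 0], [0.2, 0, 0, 0, 0, 0], [0.2, 0, 0, 0, 0, 0], [0.1, 0, 0, 0, 0, 0]])

```text
time: 16.85
tool_pos: [521.1, 78.9, 25.9]
tcp_rot: [180.0, 0.0, 87.5]
ft_force: [-0.4, -2.9, -1.0]
finger_gap: 49.8
grip_force: 1.0
```

apply_moves(rows=[[0.3, 0, 0, 0, 0, 0], [0.2, 0, 0, 0, 0, 0], [0.2, 0, 0, 0, 0, 0], [0.2, 0, 0, 0, 0, 0], [0.1, 0, 0, 0, 0, 0]])

```text
time: 17.48
tool_pos: [521.0, 79.9, 25.9]
tcp_rot: [-180.0, -0.0, 87.5]
ft_force: [-0.3, -2.2, -2.1]
finger_gap: 50.3
grip_force: 1.0
```

apply_moves(rows=[[0.3, 0, 0, 0, 0, 0], [0.2, 0, 0, 0, 0, 0], [0.2, 0, 0, 0, 0, 0], [0.2, 0, 0, 0, 0, 0], [0.1, 0, 0, 0, 0, 0]])

```text
time: 18.1
tool_pos: [521.1, 80.3, 25.9]
tcp_rot: [-180.0, 0.1, 87.5]
ft_force: [-0.5, -5.9, -0.4]
finger_gap: 49.9
grip_force: 3.2
```

Contact with the pad. I raise the force gently.

apply_moves(rows=[[0.1, 0, 0, 0, 0, 0], [0.1, 0, 0, 0, 0, 0], [0.1, 0, 0, 0, 0, 0], [0, 0, 0, 0, 0, 0], [0, 0, 0, 0, 0, 0]])

```text
time: 18.73
tool_pos: [521.1, 80.3, 25.9]
tcp_rot: [-180.0, 0.1, 87.5]
ft_force: [-1.7, -7.5, -0.3]
finger_gap: 49.8
grip_force: 3.7
```

apply_moves(rows=[[0.15, 0, 0, 0, 0, 0], [0.15, 0, 0, 0, 0, 0], [0.1, 0, 0, 0, 0, 0], [0, 0, 0, 0, 0, 0], [0, 0, 0, 0, 0, 0]])

```text
time: 19.35
tool_pos: [521.0, 80.3, 25.9]
tcp_rot: [-180.0, 0.1, 87.5]
ft_force: [-1.5, -9.4, 0.8]
finger_gap: 50.0
grip_force: 4.7
```

apply_moves(rows=[[0.2, 0, 0, 0, 0, 0], [0.2, 0, 0, 0, 0, 0], [0, 0, 0, 0, 0, 0], [0, 0, 0, 0, 0, 0], [0, 0, 0, 0, 0, 0]])

```text
time: 19.98
tool_pos: [521.0, 80.3, 25.9]
tcp_rot: [-180.0, 0.1, 87.5]
ft_force: [-2.2, -11.3, 0.9]
finger_gap: 50.2
grip_force: 5.8
```

apply_moves(rows=[[0, 0, 0, 0, 0, 0], [0, 0, 0, 0, 0, 0], [0, 0, 0, 0, 0, 0], [0, 0, 0, 0, 0, 0], [0, 0, 0, 0, 0, 0]])

```text
time: 20.6
tool_pos: [521.0, 80.3, 25.9]
tcp_rot: [-180.0, 0.1, 87.5]
ft_force: [-1.6, -10.9, 1.7]
finger_gap: 50.0
grip_force: 5.8
```

```bash
python3 -c "
from h import *
s=sense();print(s['tool_pos'],s['ft_force'],s['time'])
flask('scene',50,75)
print([np.round(x['xyz'],1) for c in('top','scene') for x in models.place_of('keeper_knob',c)[:1] if not eyes.snapshot(c) is None])"
```

```text
[520.97032176  80.32388022  25.90296141] [ -1.61945431 -10.92943006   1.67112545] 20.6
scene 385 [527.7 137.3] [90.  91.1] 88.5
[array([654.7,  70.7,  44.4])]
```

apply_moves(rows=[[-3, 0, 0, 0, 0, 0], [-12, 0, 0, 0, 0, 0], [-12, 0, 0, 0, 0, 0], [0, 0, -40, 0, 0, 0], [0, 0, -60, 0, 0, 0]])

```text
time: 21.42
tool_pos: [517.9, 54.2, 124.7]
tcp_rot: [-179.7, 0.0, 87.5]
ft_force: [1.1, -0.6, 0.0]
finger_gap: 50.1
grip_force: 0.0
```

apply_moves(rows=[[4.3, 36, 0, 0, 0, 0], [4.3, 36, 0, 0, 0, 0], [4.3, 36, 0, 0, 0, 0], [4.3, 36, 0, 0, 0, 0], [4.3, 36, 0, 0, 0, 0]], fingers=0)

```text
time: 22.05
tool_pos: [701.9, 68.0, 125.7]
tcp_rot: [-180.0, -0.0, 87.5]
ft_force: [0.2, -0.3, -1.1]
finger_gap: 0.2
grip_force: 0.0
```

```bash
python3 -c "
from h import *
s=sense();print(s['tool_pos'],s['finger_gap'],s['time'])
im,d,W=cloud('scene');cv2.imwrite('pics/c.png',cv2.resize(im[150:270,220:420],None,fx=3.5,fy=3.5)[:,:,::-1])
P=W[d>0];k=P[(abs(P[:,0]-652)<25)&(abs(P[:,1]-70)<25)&(P[:,2]>35)&(P[:,2]<70)];print(k.mean(0),k.min(0),k.max(0))
print(models.place_of('keeper_knob','scene')[:1])
a=P[(abs(P[:,0]-525)<60)&(abs(P[:,1]-137)<60)&(P[:,2]>55)&(P[:,2]<72)];r=cv2.minAreaRect(a[:,:2].astype('f'));print(r,len(a))"
```

```text
[701.90065286  68.00334504 125.73711182] 0.17765650199497562 22.05
[655.45576649  67.38398879  51.75703831] [642.70996352  61.74047973  35.02822986] [661.67328955  78.29337956  63.48612626]
[{'xyz': [654.0, 68.5, 42.5], 'confidence': 0.74}]
((525.6905517578125, 135.18414306640625), (93.57308959960938, 95.71439361572266), 86.42430114746094) 649
```

View pics/c.png

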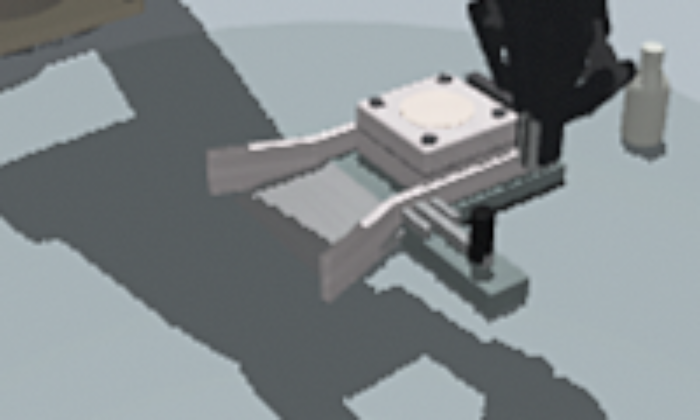

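The flask at (430,115) stands home on the deck, and the knob at (481,235) is free at (653,69). I push the knob from the right with the fingers closed.

apply_moves(rows=[[1, 0, 30, 0, 0, 0], [0, 0, 30, 0, 0, 0], [0, 0, 26, 0, 0, 0], [0, -6, 4, 0, 0, 0], [0, -8, 0, 0, 0, 0]])

```text
time: 22.78
tool_pos: [686.3, 70.0, 36.5]
tcp_rot: [180.0, -0.0, 87.5]
ft_force: [0.8, 0.1, 0.4]
finger_gap: 0.1
grip_force: 0.0
```

apply_moves(rows=[[0, -5, 0, 0, 0, 0], [0, -5, 0, 0, 0, 0], [0, -5, 0, 0, 0, 0], [0, -5, 0, 0, 0, 0], [0, -5, 0, 0, 0, 0]])

```text
time: 23.4
tool_pos: [662.2, 71.4, 36.5]
tcp_rot: [179.9, -0.0, 87.5]
ft_force: [2.0, 0.3, 1.9]
finger_gap: 0.1
grip_force: 1.1
```

apply_moves(rows=[[0, -4, 0, 0, 0, 0], [0, -4, 0, 0, 0, 0], [0, -4, 0, 0, 0, 0], [0, -3, 0, 0, 0, 0], [0, -3, 0, 0, 0, 0]])

```text
time: 24.02
tool_pos: [643.6, 72.2, 35.8]
tcp_rot: [-180.0, -0.0, 87.5]
ft_force: [1.3, 0.6, 1.9]
finger_gap: -0.1
grip_force: 1.1
```

apply_moves(rows=[[0, -2, 0, 0, 0, 0], [0, -1, 0, 0, 0, 0], [0, -1, 0, 0, 0, 0], [0, -1, 0, 0, 0, 0], [0, -1, 0, 0, 0, 0]])

```text
time: 24.65
tool_pos: [637.8, 72.4, 35.8]
tcp_rot: [-180.0, -0.0, 87.5]
ft_force: [2.4, -0.4, 0.7]
finger_gap: -0.1
grip_force: 1.0
```

apply_moves(rows=[[0, -0.8, 0, 0, 0, 0], [0, -0.8, 0, 0, 0, 0], [0, -0.8, 0, 0, 0, 0], [0, -0.8, 0, 0, 0, 0], [0, -0.8, 0, 0, 0, 0]])

```text
time: 25.28
tool_pos: [633.8, 72.6, 35.9]
tcp_rot: [-180.0, -0.0, 87.5]
ft_force: [2.2, 0.5, 0.9]
finger_gap: 0.3
grip_force: 1.0
```

apply_moves(rows=[[0, -0.5, 0, 0, 0, 0], [0, -0.5, 0, 0, 0, 0], [0, -0.5, 0, 0, 0, 0], [0, -0.5, 0, 0, 0, 0], [0, -0.5, 0, 0, 0, 0]])

```text
time: 25.9
tool_pos: [631.9, 72.7, 36.0]
tcp_rot: [179.9, -0.0, 87.5]
ft_force: [6.5, 0.7, -2.1]
finger_gap: -0.2
grip_force: 3.0
```

apply_moves(rows=[[0, -0.4, 0, 0, 0, 0], [0, -0.4, 0, 0, 0, 0], [0, -0.4, 0, 0, 0, 0], [0, -0.4, 0, 0, 0, 0], [0, 0, 0, 0, 0, 0]])

```text
time: 26.52
tool_pos: [631.7, 72.7, 36.2]
tcp_rot: [179.8, -0.0, 87.5]
ft_force: [11.9, 1.5, -7.5]
finger_gap: 0.2
grip_force: 6.0
```

The keeper is at its end of travel. I retreat and verify.

apply_moves(rows=[[0, 4, 0, 0, 0, 0], [0, 20, 0, 0, 0, 0], [0, 25, -20, 0, 0, 0], [0, 0, -60, 0, 0, 0], [0, 0, -60, 0, 0, 0]])

```text
time: 27.15
tool_pos: [677.5, 70.3, 175.6]
tcp_rot: [-179.7, 0.0, 87.5]
ft_force: [1.3, -0.6, 0.1]
finger_gap: 0.0
grip_force: 0.0
```

apply_moves(rows=[[-50, 20, 0, 0, 0, 0], [-50, 20, 0, 0, 0, 0], [-50, 0, 0, 0, 0, 0], [-20, 0, 0, 0, 0, 0], [0, 0, 0, 0, 0, 0]])

```text
time: 27.78
tool_pos: [710.7, -102.2, 175.3]
tcp_rot: [-179.9, -0.0, 87.4]
ft_force: [0.3, 0.6, -0.1]
finger_gap: -0.0
grip_force: 0.0
```

```bash
python3 -c "
from h import *
s=sense();print(s['tool_pos'],s['ft_force'],s['time'])
im,d,W=cloud('top');cv2.imwrite('pics/d.png',cv2.resize(im[130:280,170:370],None,fx=3.5,fy=3.5)[:,:,::-1])
P=W[d>0]
a=P[(abs(P[:,0]-525)<60)&(abs(P[:,1]-137)<60)&(P[:,2]>56)&(P[:,2]<72)];print(cv2.minAreaRect(a[:,:2].astype('f')),len(a))
k=P[(abs(P[:,0]-615)<30)&(abs(P[:,1]-70)<25)&(P[:,2]>45)];print('knob',k.mean(0))
for o in('bowl','bottle','jar'): print(o,[np.round(x['xyz']) for x in models.place_of(o,'top')[:2]])"
```

```text
[ 710.71083095 -102.17083489  175.3074851 ] [ 0.28353621  0.60744316 -0.14361546] 27.775
((524.3179321289062, 137.14381408691406), (92.430419921875, 92.23973083496094), 87.50463104248047) 1465
knob [606.59993573  73.15903126  62.09463843]
bowl [array([ 738., -164.,   -1.]), array([610.,  72.,  48.])]
bottle [array([521., 140.,  45.]), array([586., 308.,  -1.])]
jar [array([451., 316.,  -4.]), array([520., 139.,  41.])]
```

View pics/d.png

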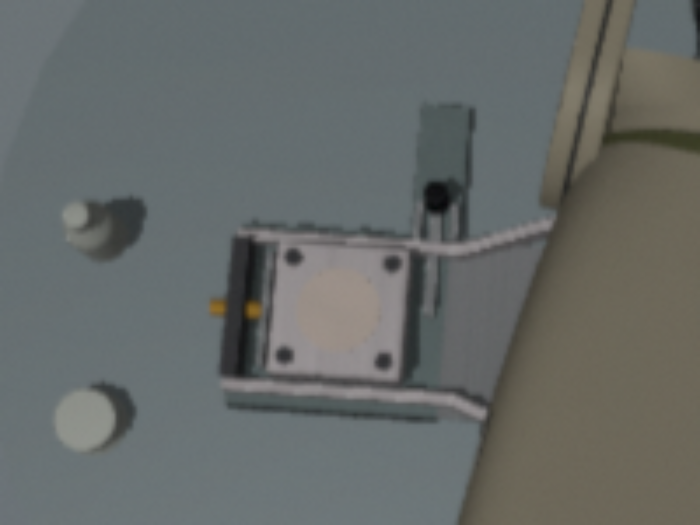

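The top view shows the flask at (337,308), square at 87.5° and against the pad. The keeper bar at (430,270) is closed behind it, the knob is free, and the bottle and jar are in place.

```bash
python3 -c "
from bench import job; print(job.hand_in())"
```

```text
the job is handed in; nothing more can be done
None
```

The flask is home and square against the pad, pressed at about 11 N at the wrist for over half a second. The keeper is closed to its end of travel and released, the bowl, bottle and jar are undisturbed, and the job was handed in at about 28 s.

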